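# Release the lid of a circuit-board test jig with its twin buttons

### The arm

A 6-joint arm with a two-finger parallel gripper is mounted at the origin on the work surface. World frame = base frame: x ahead of the robot, y to its left, z up, the work surface at z = 0. Lengths are in m, angles in rad, forces in N, time in s.
With the tool pointing down it reaches from about 0.35 to 0.875 m from the base axis. Payload 4.2 kg.
Tool frame: the origin (TCP) lies on the mounting face of the last link; the fingertips stand robot.finger_overhang ahead of it and the grasp point (between the pads) lies 155 mm ahead of it (robot.finger_overhang is the distance from the TCP to the fingertips, in m); z points along the fingers, y is the direction in which the jaws open and shut (so a half turn about z gives the same grasp; the last joint's range is limited). The gripper opens to 85 mm and grips with 20 to 120 N. Pads are 22 mm wide; open, the fingers measure 114 mm over their backs; the gripper's body (76 mm by 85 mm) begins 54 mm behind the grasp point. The pads swing forward as they close: fully open they stand 13 mm farther back than shut.
Start: joints at [1.6, 0.385, 0.008, 0, -1.194, -0.259], TCP at [0.142, 0.609, 0.405] pointing down, gripper open.
Joint ranges: [-3.14, 3.14], [-1.21, 2.06], [-1.07, 1.41], [-3.16, 2.05], [-2.99, -0.16], [-3.1, 3.1]. Speed limits (rad/s): [2.79, 2.79, 3.14, 3.14, 3.14, 3.14].

### API

Orientations are given as a 3x3 rotation matrix whose columns are the frame's x, y, z axes.
In Python, from cell import robot, grab_frame, finder gives the robot as it stands.
- The arm moves only by the tool arm_command, never from a script. Its argument "increments" is a list that holds one entry, the list of rows, each a list of 7 numbers: the shift along the tool's x, y, z in cm, then the turn, a rotation vector about the tool's x, y, z in rad, then the finger opening in cm, from 0 to 8.54. A call has 1 to 20 rows; each row is the pose to reach, as a shift and turn from the pose commanded when the call began, along the tool's axes at that moment; what a row does not reach only later rows make up. A row lasts 1/8 s, in which the tool goes at most 62.5 mm and 10.7 degrees, less where a joint would pass 70% of its speed; a pose out of reach is approached as far as the arm can. A call with a gripper value outside its range is refused whole. The fingers move at their own pace and stop on an object; "force" is the grip in N (left out, the last holds). Time passes only in rows, so rows that repeat a pose let the fingers close. It gives the time, the measured TCP pose, the force and the opening at its end, in the units of the state.
- robot.state(): the state, without advancing time (a new reading comes with each control period).
- grab_frame(name): name is "scene" or "top"; returns a dict with "color" (384x512x3 uint8, blue, green, red), "z_map" (384x512 float32, m along the optical axis (not along the pixel's ray), 0 where there is no reading), "fx", "fy", "cx", "cy" (pixels), "world_from_camera" (4x4, takes a point from camera to world coordinates). Camera axes: x right, y down, z forward; pixel columns grow to the right and rows downward; lengths in m; the calibration is good to about 2 mm. A picture is of the moment at which its call begins.
- robot.close_job(): hands the job in, once; it reports no verdict.
Trained networks look in a picture, given as the dict that the camera call returned (one of the last four; its "shot" number tells which), for a name from the list of things; names that differ only in an ending like _2 or _b are one class to them, and where a whole thing is asked for, a point or a joint stands for the part that bears it (a point fixed in the world has none). Each returns a list of dicts, best first, with "p" (0 to 1); they miss things now and then, are a little off and sometimes report something else, mostly with a low value. They report only what shows in the picture. A call takes as long as a camera call.
- finder.find_in(picture, label): "centre" ([column, row] in pixels, amid what is visible of it).
- finder.silhouettes(picture, label): "mask" (384x512 bool, what is visible of it) and "centre" ([column, row] in pixels, amid what is visible of it).
The state is a dict: "clock": time; "joint_pos": joint angles; "qvel": joint speeds; "joint_torque": joint torques, N m; "tcp_pos": TCP position; "ee_rot": TCP orientation; "ft_force": force on the tool from outside, world axes, zero at the start; "wrist_torque": the same for the moment, N m; "gripper_width": finger opening in m.
Only numpy, scipy, OpenCV 4.12 (cv2) and the standard library are available. Lean on these libraries where they do the work, as an engineer would, in place of code of your own. Each camera call takes 0.05 s, during which the arm holds its last target. There are 200 camera calls.

### The job

Open the circuit-board test jig: with one fingertip on each of the two round release buttons on its front deck, press both buttons down together and keep both held fully down until the sprung lid has risen all the way to its stop, then let go of the buttons and draw clear. Let the lid come up on its own spring without pushing or prising it, leave the circuit board lying in its nest, and do not pick up or disturb anything else on the bench.

Things in the scene. Friction and masses are not known exactly. Their poses are not given: they have to be found in the camera images.
- jig: Board test jig, fixed: grey case 260 (x) x 180 (y) mm, deck 55 mm above the bench. Origin on the bench at mid-width, 135 mm behind the front face; x points from the front (button end, towards the robot) to the rear (lid hinge), y left, z up. Two round buttons on the front deck, a 7 mm high pilot lamp midway between. Two steel claws, 50 mm ahead of the origin, 89 mm high, hook over the lid's lip.
- button_left_top (a point): Centre of the left button's top face, moving with it (jig frame: x -108, y +30 mm). A grey round cap 24 mm across in a black collar 40 mm across, rim 67 mm above the bench. The cap's top is 79 mm above the bench when up, 71 mm fully down. The two buttons' centres are 60 mm apart; the gap between the caps is 36 mm.
- button_right_top (a point): The same for the right button (jig frame: x -108, y -30 mm).
- button_left (a joint): Left button's travel in m: 0 up, 0.008 fully down, straight down. Its spring gives 1.5 N at first, 5 N fully down; the claw's friction adds up to 1 N (10 to 12 N for both buttons together). It springs back up when let go. It draws back only its own claw, which leaves the lid's lip at 5 to 6 mm of travel; either claw alone keeps the lid shut.
- button_right (a joint): The same for the right button.
- lid (a joint): Angle of the jig's clear lid in rad: 0 shut (top 88 mm above the bench), 0.95 up at its stop. With both claws drawn back its spring lifts it slowly against a damper, about 1.5 s to the stop, and keeps it there. Hinge along the jig's y at x +118 mm, 83 mm up; the front edge swings up and away from the buttons.
- lid_edge (a point): Middle of the lid's front lip, 156 mm from the hinge; when shut it is 70 mm behind the line of the two buttons.
- board: Green circuit board, 90 x 70 x 3 mm, lying loose in the jig's nest under the lid between short steel guide posts; origin at the centre of its underside, 63 mm above the bench. To be left there.
- standoff: Small brass spacer, 12 mm across and 25 mm tall, standing loose at the left end of the jig's front deck (about 74 mm left of the middle); origin at the centre of its foot. Leave alone.
- decade_box: Decade resistance box, fixed: 110 x 160 mm and 50 mm high, with knobs and two terminal posts up to 72 mm above the bench. Origin at the centre of its underside. It stands on the other side of the bench from the jig. Not part of the job.
- spare_board: A second green circuit board, 90 x 70 mm, lying flat on the bench. Leave alone.
- screwdriver: Screwdriver, 160 mm long, lying on the bench. Leave alone.
- solder_reel: Aluminium reel, 54 mm across and 50 mm tall, standing on the bench just in front of the jig (about 70 mm from its front face to the centre). Leave alone.
- flux_bottle: Small white bottle, 38 mm across and 85 mm tall, standing. Leave alone.
- multimeter: Black hand multimeter, 150 x 75 x 34 mm with a dial 42 mm high, lying flat. Leave alone.
- tip_tin: Shallow round steel tin, 68 mm across and 32 mm tall. Leave alone.

How it is judged:
By the outcome, as a careful person would: the job done as asked, in the order asked, and still so for the second after the job is handed in, with the robot touching nothing.
It also fails if it takes over 45 s, if anything falls off the work surface, if the arm or the gripper's body presses on something with over 40 N, if the wrist force passes 120 N, or if a joint passes its speed limit or range.

## Working session

There is one attempt and no reset: what is moved stays moved. The work goes in short steps, Python scripts to look and compute and a tool call to move; the robot and the scene stay as the last step left them, time stands still between calls to the robot, and variables do not carry over. Pictures are saved under pics/ and viewed, about 8 in all and at most 12, crops included, and the job is handed in when it is done.

Besides the shell and the picture viewer there is one more tool, called as name(argument=value, ...) on one line, values as JSON. arm_command: Moves the arm, as the interface text tells. Its arguments: {"type":"object","properties":{"increments":{"type":"array"},"force":{"type":"number"}},"required":["increments"]}

```bash
mkdir -p pics; ls; cat > h.py <<'E'
import numpy as np, cv2
from cell import robot, grab_frame, finder
def pt(f,c,r,w=2):
    c=int(round(c));r=int(round(r))
    z=f["z_map"][max(0,r-w):r+w+1,max(0,c-w):c+w+1]; z=z[z>0]
    if not len(z): return None
    z=np.median(z); return (f["world_from_camera"]@[(c-f["cx"])/f["fx"]*z,(r-f["cy"])/f["fy"]*z,z,1])[:3]
def cloud(f):
    z=f["z_map"]; v,u=np.indices(z.shape)
    P=np.stack([(u-f["cx"])/f["fx"]*z,(v-f["cy"])/f["fy"]*z,z,np.ones_like(z)],-1)@f["world_from_camera"].T
    P=P[...,:3]; P[z<=0]=np.nan; return P
def proj(f,p):
    q=np.linalg.inv(f["world_from_camera"])@np.r_[p,1]
    return q[0]/q[2]*f["fx"]+f["cx"],q[1]/q[2]*f["fy"]+f["cy"]
E
python3 - <<'E'
from h import *
np.set_printoptions(precision=4,suppress=True)
s=robot.state(); print(s, robot.finger_overhang)
for n in("top","scene"):
    f=grab_frame(n); cv2.imwrite(f"pics/{n}0.png",f["color"]); print(n,f["world_from_camera"].round(3).tolist(),f["fx"])
    for l in("jig","button_left_top","button_right_top","lid_edge","board","standoff","solder_reel","decade_box","flux_bottle"):
        for d in finder.find_in(f,l)[:3]: print(l,round(d["p"],2),np.round(d["centre"]),pt(f,*d["centre"]))
E
```

```text
pics
{'clock': 0.0, 'joint_pos': array([ 1.5996,  0.3856,  0.0066, -0.0005, -1.194 , -0.2586]), 'qvel': array([ 0.0009,  0.001 , -0.0004,  0.0006, -0.0005,  0.0009]), 'joint_torque': array([ -0.0003, -39.2284,  18.8407,   4.1864,  -0.0047,  -0.    ]), 'tcp_pos': array([0.1423, 0.6084, 0.4036]), 'ee_rot': array([[ 0.9737, -0.2279, -0.0004],
       [-0.2279, -0.9737, -0.0022],
       [ 0.0001,  0.0022, -1.    ]]), 'ft_force': array([ 0.1241, -0.7508,  0.4579]), 'wrist_torque': array([ 0.0266,  0.0341, -0.0221]), 'gripper_width': 0.08538754548615261} 0.1734
top [[0.017, -0.986, 0.163, 0.289], [-1.0, -0.016, 0.006, -0.005], [-0.004, -0.163, -0.987, 1.587], [0.0, 0.0, 0.0, 1.0]] 477.9382332805527
jig 0.76 [313. 187.] [ 0.5682 -0.1938  0.0867]
button_left_top 0.71 [317. 218.] [ 0.4704 -0.2076  0.0745]
lid_edge 0.87 [316. 170.] [ 0.6243 -0.204   0.0845]
lid_edge 0.45 [316. 253.] [ 0.3608 -0.207   0.0498]
standoff 0.33 [316. 220.] [ 0.4638 -0.2042  0.0758]
solder_reel 0.52 [316. 251.] [ 0.3672 -0.2071  0.0495]
decade_box 0.56 [195. 178.] [0.5983 0.188  0.0529]
flux_bottle 0.5 [372. 192.] [ 0.5597 -0.3879  0.0606]
scene [[0.864, 0.325, -0.384, 0.996], [0.503, -0.562, 0.657, -0.751], [-0.002, -0.761, -0.649, 0.825], [0.0, 0.0, 0.0, 1.0]] 420.2628555142041
jig 0.7 [225. 251.] [ 0.609  -0.2411  0.0869]
jig 0.7 [301. 169.] [0.6167 0.1449 0.066 ]
button_left_top 0.49 [206. 213.] [ 0.4903 -0.1515  0.0749]
button_right_top 0.55 [186. 222.] [ 0.4691 -0.2062  0.0794]
lid_edge 0.92 [236. 243.] [ 0.6174 -0.2075  0.0863]
standoff 0.53 [237. 242.] [ 0.6176 -0.2035  0.0861]
solder_reel 0.65 [155. 222.] [ 0.3794 -0.2253  0.0505]
decade_box 0.64 [301. 169.] [0.6167 0.1449 0.066 ]
flux_bottle 0.67 [166. 309.] [ 0.5743 -0.4147  0.0569]
```

```bash
python3 - <<'E'
from h import *
a=cv2.imread("pics/top0.png")[130:290,240:420]; cv2.imwrite("pics/topc.png",cv2.resize(a,None,fx=3.7,fy=3.7,interpolation=cv2.INTER_CUBIC))
b=cv2.imread("pics/scene0.png")[130:330,110:350]; cv2.imwrite("pics/scenec.png",cv2.resize(b,None,fx=3,fy=3,interpolation=cv2.INTER_CUBIC))
E
```

```text
(no output)
```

View pics/topc.png

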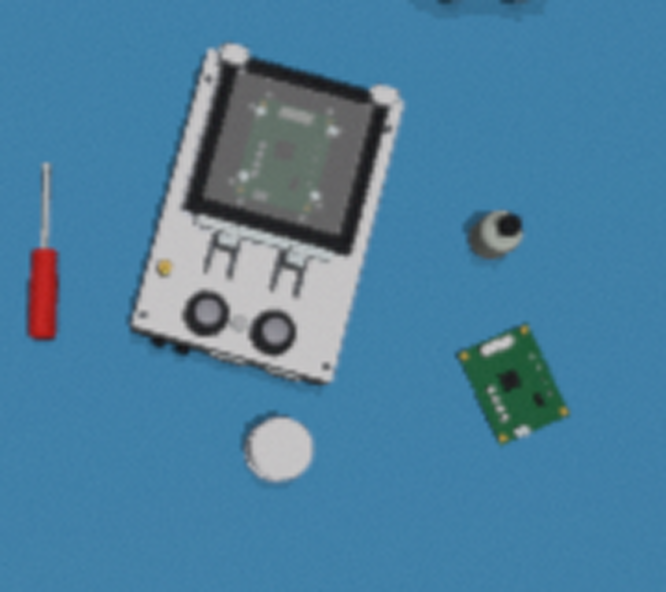

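View pics/scenec.png

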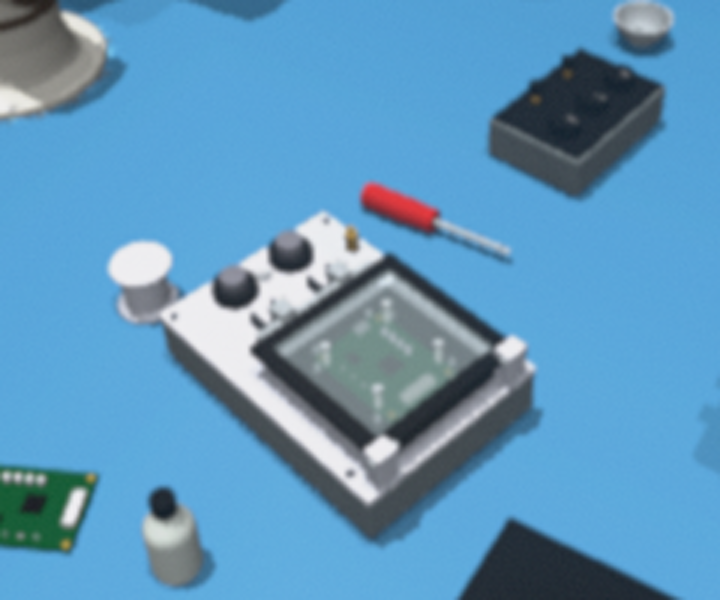

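The top crop shows the left button at about full-image (296,214.6) and the right at (313.8,219.5). The brass standoff is left of the left button at (284,202), and the reel is in front at (315,251). The scene crop confirms the layout, with the lid shut. Next I'll fit the jig pose.

```bash
cat > fit.py <<'E'
from h import *
np.set_printoptions(precision=4,suppress=True)
def ray(f,c,r,z):
    T=f["world_from_camera"]; d=T[:3,:3]@[(c-f["cx"])/f["fx"],(r-f["cy"])/f["fy"],1]; o=T[:3,3]
    return o+d*(z-o[2])/d[2]
E
python3 - <<'E'
from fit import *
f=grab_frame("top"); g=grab_frame("scene")
print("top rays", ray(f,295.9,214.6,.079),ray(f,313.8,219.5,.079)); print("scene rays",ray(g,206.7,212.3,.079),ray(g,188.3,224.3,.079))
for n,f in(("top",f),("scene",g)):
    P=cloud(f).reshape(-1,3)
    m=(P[:,0]>.38)&(P[:,0]<.8)&(P[:,1]<-.02)&(P[:,1]>-.36)
    deck=P[m&(abs(P[:,2]-.055)<.006)]; 
    print(n,"deck",len(deck),np.median(deck[:,2]))
    r=cv2.minAreaRect(deck[:,:2].astype(np.float32)); print(r, cv2.boxPoints(r))
    b=P[m&(P[:,2]>.070)&(P[:,2]<.083)&(P[:,0]<.52)]; 
    if len(b)>3:
        _,l,c=cv2.kmeans(b[:,:2].astype(np.float32),2,None,(3,50,1e-5),5,cv2.KMEANS_PP_CENTERS); print(len(b),c,np.bincount(l.ravel()),np.linalg.norm(c[0]-c[1]),b[:,2].max())
E
```

```text
top rays [ 0.4796 -0.1401  0.079 ] [ 0.4649 -0.1968  0.079 ]
scene rays [ 0.4931 -0.1519  0.079 ] [ 0.4786 -0.2094  0.079 ]
top deck 1682 0.05476872802065025
((0.6104825735092163, -0.20576182007789612), (0.18529583513736725, 0.44749099016189575), 73.61348724365234) [[ 0.3697 -0.2315]
 [ 0.799  -0.3578]
 [ 0.8513 -0.18  ]
 [ 0.422  -0.0538]]
100 [[ 0.4844 -0.1362]
 [ 0.4699 -0.1979]] [49 51] 0.06340783 0.08232439069541453
scene deck 2306 0.05497476472606644
((0.5472767949104309, -0.19130392372608185), (0.18168622255325317, 0.32202398777008057), 75.00638580322266) [[ 0.3682 -0.2374]
 [ 0.6793 -0.3207]
 [ 0.7263 -0.1452]
 [ 0.4152 -0.0619]]
134 [[ 0.4714 -0.2034]
 [ 0.4876 -0.1457]] [71 63] 0.059894975 0.0819536466449442
```

```bash
python3 - <<'E'
from fit import *
for n in("top","scene"):
    f=grab_frame(n); C=cloud(f); Z=C[...,2]
    m=((Z>.049)&(Z<.1)&(C[...,0]>.33)&(C[...,0]<.8)&(C[...,1]<0)&(C[...,1]>-.36)).astype(np.uint8)
    k,l,st,_=cv2.connectedComponentsWithStats(m); i=1+np.argmax(st[1:,4])
    m2=cv2.morphologyEx((l==i).astype(np.uint8),cv2.MORPH_OPEN,np.ones((3,3)))
    P=C[m2>0]; r=cv2.minAreaRect(P[:,:2].astype(np.float32)); 
    B=cv2.boxPoints(r); print(n,st[i],r,B.round(4).tolist())
    # cap tops by gray colour
    for d in ((.4844,-.137),(.4705,-.2)):
        s=(np.hypot(C[...,0]-d[0],C[...,1]-d[1])<.03)
        q=s&(Z>.0755); g=cv2.cvtColor(f["color"],6)
        v,u=np.nonzero(q); print(" cap",q.sum(),np.median(C[q],0),"px",u.mean(),v.mean(),ray(f,u.mean(),v.mean(),.079))
    x0,y0=(240,130) if n=="top" else (110,130)
    for lab in("button_left_top","button_right_top"):
        for e in finder.silhouettes(f,lab)[:2]: print(lab,round(e["p"],2),np.round(e["centre"],1),e["mask"].sum(),ray(f,*e["centre"],.079))
    im=f["color"]; c=proj(f,(.477,-.168,.079)); u,v=int(c[0]),int(c[1])
    cv2.imwrite(f"pics/b_{n}.png",cv2.resize(im[v-25:v+25,u-30:u+30],None,fx=10,fy=10,interpolation=cv2.INTER_NEAREST)); print("origin",u-30,v-25)
E
python3 - <<'E'
import cv2,numpy as np
cv2.imwrite("pics/b_both.png",cv2.resize(np.vstack([cv2.imread(f"pics/b_{n}.png") for n in("top","scene")]),None,fx=.6,fy=.6,interpolation=cv2.INTER_AREA))
E
```

```text
top [ 275  142   74   91 4306] ((0.5741411447525024, -0.19495929777622223), (0.18004074692726135, 0.2605009377002716), 74.9682846069336) [[0.42500001192092896, -0.24809999763965607], [0.6765999794006348, -0.3156999945640564], [0.7232999801635742, -0.14180000126361847], [0.4717000126838684, -0.07419999688863754]]
 cap 36 [ 0.4828 -0.1398  0.0798] px 295.6666666666667 213.72222222222223 [ 0.4824 -0.1393  0.079 ]
 cap 31 [ 0.4667 -0.1969  0.0794] px 313.741935483871 219.0 [ 0.4665 -0.1966  0.079 ]
origin 274 190
scene [ 163  201  126   98 6291] ((0.5760111212730408, -0.1987704038619995), (0.1819080263376236, 0.26335716247558594), 75.21217346191406) [[0.4255000054836273, -0.2531000077724457], [0.6801000237464905, -0.32030001282691956], [0.7264999747276306, -0.1444000005722046], [0.47189998626708984, -0.07720000296831131]]
 cap 47 [ 0.4866 -0.1447  0.0786] px 206.04255319148936 209.70212765957447 [ 0.4861 -0.1449  0.079 ]
 cap 55 [ 0.4702 -0.2025  0.0784] px 187.25454545454545 221.38181818181818 [ 0.4702 -0.2027  0.079 ]
button_left_top 0.49 [204.  211.8] 70 [ 0.4861 -0.1538  0.079 ]
origin 167 188
```

View pics/b_both.png

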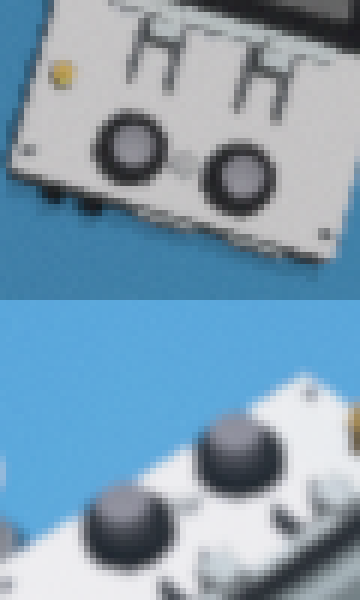

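Top view: the fitted rectangle is 180 x 260 mm with yaw -15°. The button midpoint is (0.4746,-0.168) in the top view and (0.477,-0.173) in the scene view, so I use their mean of about (0.476,-0.1705). Now going above it with the opening at 46 mm, which should put the tip centres about 60 mm apart.

arm_command(increments=[[[5, 3.2, 0, 0, 0, 0, 4.6], [10.5, 6.5, 0, 0, 0, 0, 4.6], [16, 10, 0, 0, 0, 0, 4.6], [21.5, 13, 0, 0, 0, 0, 4.6], [27, 17, 0, 0, 0, 0, 4.6], [32, 20, 0, 0, 0, 0, 4.6], [37, 23, 0, 0, 0, 0, 4.6], [39, 29, 0, 0, 0, 0.032, 4.6], [41, 34, 0, 0, 0, 0.032, 4.6], [43, 40, 0, 0, 0, 0.032, 4.6], [44.5, 46, 0, 0, 0, 0.032, 4.6], [46, 51, 0, 0, 0, 0.032, 4.6], [47.5, 57, 2, 0, 0, 0.032, 4.6], [49, 63, 5, 0, 0, 0.032, 4.6], [50.3, 68.2, 8, 0, 0, 0.032, 4.6], [50.3, 68.2, 9, 0, 0, 0.032, 4.6], [50.3, 68.2, 9, 0, 0, 0.032, 4.6], [50.3, 68.2, 9, 0, 0, 0.032, 4.6], [50.3, 68.2, 9, 0, 0, 0.032, 4.6]]])

```text
clock: 3.78
tcp_pos: [0.4772, -0.169, 0.3159]
ee_rot: [[0.966, -0.257, 0.003], [-0.257, -0.966, -0.0], [0.002, -0.001, -1.0]]
ft_force: [0.3, 0.3, 1.0]
gripper_width: 0.0458
```

```bash
python3 - <<'E'
from fit import *
ims=[]
for n,c in(("scene",(.477,-.17,.12)),("top",(.477,-.17,.12))):
    f=grab_frame(n); im=f["color"].copy(); u,v=map(int,proj(f,c)); u0,v0=u-32,v-30
    cr=cv2.resize(im[v0:v0+60,u0:u0+64],None,fx=6,fy=6,interpolation=cv2.INTER_CUBIC)
    ims.append(cr); print(n,u0,v0)
    if n=="scene":
        C=cloud(f); m=(abs(C[...,0]-.477)<.08)&(abs(C[...,1]+.17)<.08)&(C[...,2]>.1)&(C[...,2]<.19)
        P=C[m]; J=(P[:,:2]-[.477,-.17])@np.array([[.966,.2588],[-.2588,.966]])
        for z in np.arange(.1,.19,.01):
            s=(P[:,2]>=z)&(P[:,2]<z+.01); q=J[s]; print(round(z,2),[(len(w),w.min(0),w.max(0)) for w in(q[q[:,1]>0],q[q[:,1]<=0]) if len(w)])
cv2.imwrite("pics/close.png",np.hstack(ims))
E
```

```text
scene 163 172
0.1 []
0.11 []
0.12 []
0.13 []
0.14 [(5, array([-0.0072,  0.0221]), array([0.0114, 0.0232])), (3, array([ 0.0073, -0.029 ]), array([ 0.0131, -0.024 ]))]
0.15 [(30, array([-0.0109,  0.0213]), array([0.0145, 0.0372])), (24, array([-0.0039, -0.0375]), array([ 0.0144, -0.0248]))]
0.16 [(27, array([-0.0105,  0.0217]), array([0.0135, 0.0353])), (28, array([-0.0069, -0.0384]), array([ 0.015 , -0.0235]))]
0.17 [(26, array([-0.0087,  0.0215]), array([0.0145, 0.0359])), (25, array([-0.0048, -0.0382]), array([ 0.014 , -0.0241]))]
0.18 [(32, array([-0.0095,  0.0212]), array([0.0156, 0.0427])), (19, array([ 0.0047, -0.0387]), array([ 0.0159, -0.0245]))]
top 274 183
```

View pics/close.png

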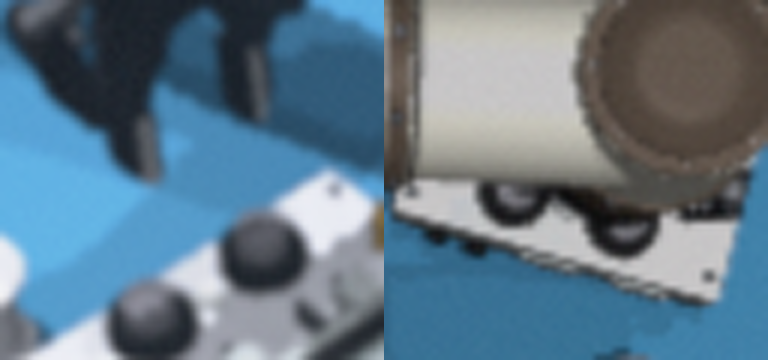

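The close view shows both tips above their buttons at z of about 0.145, spaced about 60 mm apart. In the scene camera the offset is about 2 mm in y, so I nudge +y and go down.

arm_command(increments=[[[0, 0.2, 1.5, 0, 0, 0, 4.6], [0, 0.2, 3.5, 0, 0, 0, 4.6], [0, 0.2, 5, 0, 0, 0, 4.6], [0, 0.2, 5.8, 0, 0, 0, 4.6], [0, 0.2, 5.8, 0, 0, 0, 4.6], [0, 0.2, 5.8, 0, 0, 0, 4.6], [0, 0.2, 5.8, 0, 0, 0, 4.6]]])

```text
clock: 4.75
tcp_pos: [0.4764, -0.172, 0.2573]
ee_rot: [[0.966, -0.259, 0.001], [-0.259, -0.966, -0.0], [0.001, -0.0, -1.0]]
ft_force: [-0.2, -0.0, -0.3]
gripper_width: 0.0458
```

```bash
python3 - <<'E'
from fit import *
f=grab_frame("scene"); im=f["color"]; u,v=map(int,proj(f,(.477,-.17,.09)))
cv2.imwrite("pics/close2.png",cv2.resize(im[v-30:v+30,u-40:u+40],None,fx=8,fy=8,interpolation=cv2.INTER_CUBIC)); print(u,v)
E
```

```text
196 211
```

View pics/close2.png

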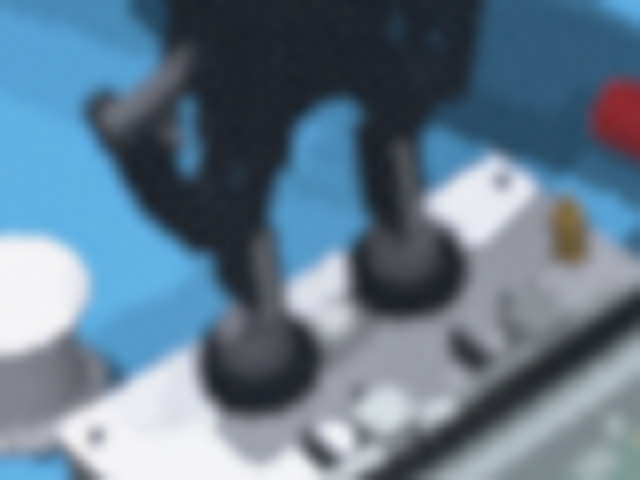

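Both tips sit just above their caps, at (262,300) and (403,235) in the crop, centred and clear of the standoff, the lamp and the reel. Next I feel for contact.

arm_command(increments=[[[0, 0, 0.4, 0, 0, 0, 4.6], [0, 0, 0.6, 0, 0, 0, 4.6], [0, 0, 0.8, 0, 0, 0, 4.6], [0, 0, 0.8, 0, 0, 0, 4.6]]])

```text
clock: 5.3
tcp_pos: [0.4762, -0.172, 0.2489]
ee_rot: [[0.966, -0.259, -0.0], [-0.259, -0.966, -0.0], [-0.0, 0.0, -1.0]]
ft_force: [-2.1, 0.3, 3.3]
gripper_width: 0.0461
```

arm_command(increments=[[[0, 0, 0.2, 0, 0, 0, 4.6], [0, 0, 0.4, 0, 0, 0, 4.6], [0, 0, 0.4, 0, 0, 0, 4.6]]])

```text
clock: 5.68
tcp_pos: [0.4762, -0.172, 0.2451]
ee_rot: [[0.966, -0.259, -0.0], [-0.259, -0.966, -0.0], [-0.0, 0.0, -1.0]]
ft_force: [-1.7, 1.4, 5.1]
gripper_width: 0.0458
```

arm_command(increments=[[[0, 0, 0.2, 0, 0, 0, 4.6], [0, 0, 0.4, 0, 0, 0, 4.6], [0, 0, 0.55, 0, 0, 0, 4.6], [0, 0, 0.55, 0, 0, 0, 4.6]]])

```text
clock: 6.18
tcp_pos: [0.4762, -0.1719, 0.2419]
ee_rot: [[0.966, -0.258, 0.0], [-0.258, -0.966, -0.001], [0.0, 0.001, -1.0]]
ft_force: [-6.4, 3.7, 20.9]
gripper_width: 0.046
```

arm_command(increments=[[[0, 0, 0.05, 0, 0, 0, 4.6], [0, 0, 0.05, 0, 0, 0, 4.6], [0, 0, 0.05, 0, 0, 0, 4.6], [0, 0, 0.05, 0, 0, 0, 4.6]]])

```text
clock: 6.68
tcp_pos: [0.4761, -0.1719, 0.2419]
ee_rot: [[0.966, -0.258, 0.0], [-0.258, -0.966, -0.001], [0.001, 0.001, -1.0]]
ft_force: [-8.5, 4.8, 25.0]
gripper_width: 0.0462
```

```bash
cat > lid.py <<'E'
from fit import *
import sys
s=robot.state(); print(s["clock"],s["tcp_pos"],s["ft_force"],s["wrist_torque"])
f=grab_frame("scene"); im=f["color"]; u,v=map(int,proj(f,(.53,-.18,.1)))
cv2.imwrite(sys.argv[1],cv2.resize(im[v-60:v+60,u-75:u+75],None,fx=5,fy=5,interpolation=cv2.INTER_CUBIC))
C=cloud(f); J=(C[...,:2]-[.5755,-.1985])@np.array([[.966,.2588],[-.2588,.966]])  # rect centre = jig x -5mm
jx=J[...,0]-.005
m=(jx>-.05)&(jx<.12)&(abs(J[...,1])<.09)&(C[...,2]>.1); q=C[m]
if m.sum(): print("lid pts",m.sum(),"zmax",np.nanpercentile(C[...,2][m],98)); a=np.arctan2(C[...,2][m]-.083,.118-jx[m]); print("angle pct",np.percentile(a,[10,50,90]))
else: print("lid low")
E
python3 lid.py pics/lid1.png
```

```text
6.675 [ 0.4761 -0.1719  0.2419] [-8.4727  4.7787 24.9545] [ 1.4101  2.3576 -0.0102]
lid pts 3439 zmax 0.1656754919169316
angle pct [0.5758 0.604  0.6635]
```

View pics/lid1.png

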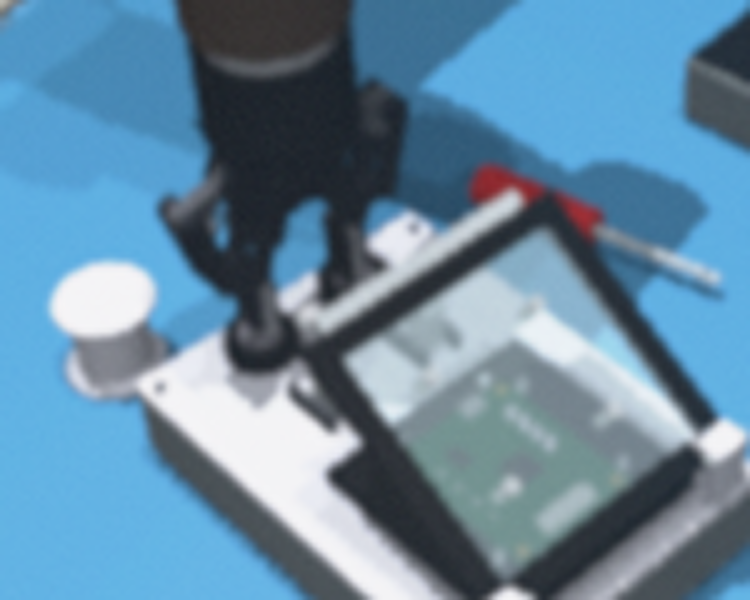

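The lid is rising by itself, at about 0.6 rad. I add a little downward margin so both buttons stay firmly bottomed, and hold.

arm_command(increments=[[[0, 0, 0.1, 0, 0, 0, 4.6], [0, 0, 0.1, 0, 0, 0, 4.6], [0, 0, 0.1, 0, 0, 0, 4.6], [0, 0, 0.1, 0, 0, 0, 4.6], [0, 0, 0.1, 0, 0, 0, 4.6], [0, 0, 0.1, 0, 0, 0, 4.6], [0, 0, 0.1, 0, 0, 0, 4.6], [0, 0, 0.1, 0, 0, 0, 4.6], [0, 0, 0.1, 0, 0, 0, 4.6], [0, 0, 0.1, 0, 0, 0, 4.6], [0, 0, 0.1, 0, 0, 0, 4.6], [0, 0, 0.1, 0, 0, 0, 4.6], [0, 0, 0.1, 0, 0, 0, 4.6], [0, 0, 0.1, 0, 0, 0, 4.6]]])

```text
clock: 8.48
tcp_pos: [0.4761, -0.1719, 0.2418]
ee_rot: [[0.966, -0.257, 0.001], [-0.257, -0.966, -0.001], [0.001, 0.001, -1.0]]
ft_force: [-10.5, 5.6, 30.0]
gripper_width: 0.0458
```

```bash
python3 lid.py pics/lid2.png
```

```text
8.475 [ 0.4761 -0.1719  0.2418] [-10.5415   5.5552  29.9958] [ 1.7481  2.9098 -0.0346]
lid pts 3732 zmax 0.20790515204547855
angle pct [0.9601 0.9902 1.0593]
```

arm_command(increments=[[[0, 0, 0, 0, 0, 0, 4.6], [0, 0, 0, 0, 0, 0, 4.6], [0, 0, 0, 0, 0, 0, 4.6], [0, 0, 0, 0, 0, 0, 4.6]]])

```text
clock: 9.02
tcp_pos: [0.4761, -0.1719, 0.2418]
ee_rot: [[0.966, -0.257, 0.001], [-0.257, -0.966, -0.001], [0.001, 0.001, -1.0]]
ft_force: [-10.2, 6.6, 31.5]
gripper_width: 0.0458
```

```bash
python3 lid.py pics/lid3.png
```

```text
9.025 [ 0.4761 -0.1719  0.2418] [-10.2292   6.5978  31.4577] [ 1.7764  2.9268 -0.1672]
lid pts 3740 zmax 0.2078914399533148
angle pct [0.9606 0.9903 1.0585]
```

View pics/lid3.png

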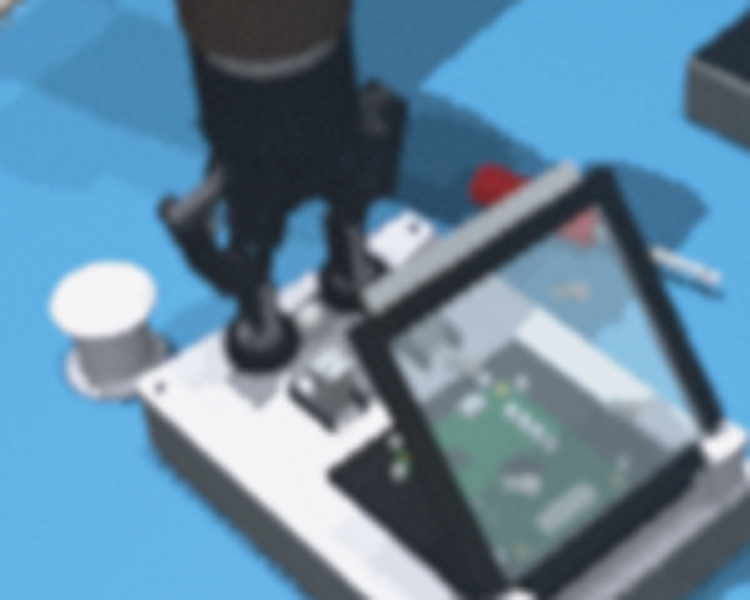

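The lid is steady at its stop, with identical readings 0.5 s apart, and the board is in its nest. Releasing straight up.

arm_command(increments=[[[0, 0, -0.6, 0, 0, 0, 4.6], [0, 0, -1.5, 0, 0, 0, 4.6], [0, 0, -3, 0, 0, 0, 4.6], [0, 0, -6, 0, 0, 0, 4.6], [-1, 0, -10, 0, 0, 0, 4.6], [-3, 0, -14, 0, 0, 0, 4.6], [-5, 0, -17, 0, 0, 0, 4.6], [-5, 0, -17, 0, 0, 0, 4.6], [-5, 0, -17, 0, 0, 0, 4.6], [-5, 0, -17, 0, 0, 0, 4.6]]])

```text
clock: 10.32
tcp_pos: [0.4283, -0.1591, 0.4063]
ee_rot: [[0.966, -0.259, -0.003], [-0.259, -0.966, 0.0], [-0.003, 0.0, -1.0]]
ft_force: [0.2, -0.4, 0.7]
gripper_width: 0.0461
```

```bash
sed -i 's/z:.*//' /dev/null; python3 lid.py pics/end.png; python3 - <<'E'
from fit import *
f=grab_frame("scene"); C=cloud(f)
for d in((.4855,-.143),(.469,-.2015)):
    q=(np.hypot(C[...,0]-d[0],C[...,1]-d[1])<.009)&(C[...,2]<.1); print("cap z",q.sum(),np.median(C[...,2][q]))
E
```

```text
10.325 [ 0.4283 -0.1591  0.4063] [ 0.2132 -0.4173  0.678 ] [-0.0264  0.013  -0.0359]
lid pts 3745 zmax 0.20789547354161242
angle pct [0.9598 0.9902 1.0613]
cap z 34 0.07910056820279848
cap z 30 0.07877049734014119sed: couldn't edit /dev/null: not a regular file
```

View pics/end.png

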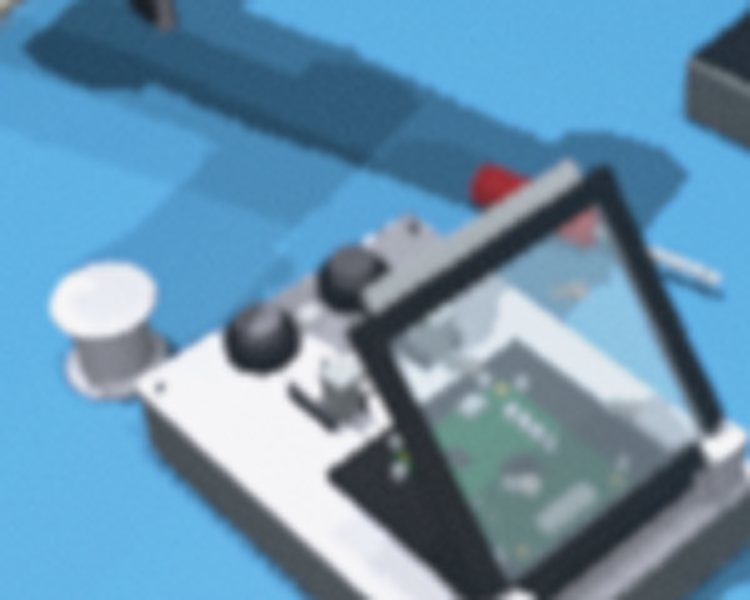

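The lid is up, both caps have sprung back to 79 mm, the board is in its nest, the reel hasn't moved and the arm is clear.

```bash
python3 -c "
from cell import robot
print(robot.close_job())"
```

```text
the job is handed in; nothing more can be done
None
```

The jig is open and the job is handed in; it reports no verdict. I set the fingertips about 60 mm apart, pressed both buttons down together and held them until the lid had risen by its own spring to its stop. I then released straight up and drew clear, at 10.3 s on the robot's clock.

**Last checks**
- **Lid:** it measured a steady 0.99 rad (nominal 0.95) across three looks: two while I held the buttons and one after release. The small excess is probably measurement bias.
- **Buttons:** both caps are back up at about 79 mm. The wrist force while holding was about 31 N, and it fell to about zero after release.
- **Board and reel:** in the final picture the board lies in its nest and the solder reel stands where it was.

**Less certain**
- **Camera disagreement:** the two cameras disagreed by about 5 mm on the button positions. I used their mean plus a 2 mm correction from a close look.
- **Uneven load:** the wrist torque during the press suggested the left button carried more of the force. I pressed about 1 mm further so that both would stay bottomed, but I had no direct reading of the right button's travel.
- **Standoff:** it is hidden behind the lid in the last pictures. It was last seen standing in place just before the press, and the fingers stayed more than 25 mm away from it.

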